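# Clamp a glued lamp base with a slip-clutch knob

## Robot

A 6-joint arm with a two-finger parallel gripper is mounted at the origin on the work surface. World frame = base frame: x ahead of the robot, y to its left, z up, the work surface at z = 0. Lengths are in m, angles in rad, forces in N, time in s.
With the tool pointing down it reaches from about 0.325 to 0.85 m from the base axis. Payload 15.5 kg.
Tool frame: the origin (TCP) lies midway between the tips of the shut fingers; the grasp point (between the pads) lies 19 mm behind it; z points along the fingers, y is the line along which they close (so a half turn about z gives the same grasp; the last joint's range is limited). The gripper opens to 91 mm and grips with 3 to 60 N. Pads are 32 mm wide; open, the fingers measure 118 mm over their backs; the gripper's body (76 mm by 178 mm) begins 60 mm behind the grasp point.
Start: joints at [-1.226, 0.494, 1.345, -0, 1.302, -0.096], TCP at [0.266, -0.566, 0.214] pointing down, gripper open.
Joint ranges: [-2.91, 2.91], [-0.82, 2.16], [0.22, 2.67], [-1.22, 4.37], [0.12, 2.79], [-3.08, 3.08]. Speed limits (rad/s): [1.89, 1.89, 2.57, 3.01, 3.01, 3.01].

## Interface

Orientations are given as [roll, pitch, yaw] about the fixed x, y, z axes, in that order (R = Rz(yaw) Ry(pitch) Rx(roll)).
In Python, from workcell import ctrl gives the robot as it stands.
- The arm moves only by the shell command python3 -m inch 'ROWS' [FORCE]. ROWS is JSON, a list of rows, each a list of 7 numbers: the shift along the world's x, y, z in mm, then the turn, a rotation vector about the world's x, y, z in degrees, then the closure, from -1 (fully open) to 1 (shut). In form: [[tx, ty, tz, wx, wy, wz, grip], ...]. A call has 1 to 20 rows; each row is the pose to reach, as a shift and turn from the pose commanded when the call began; what a row does not reach only later rows make up. A row lasts 1/12 s, in which the tool goes at most 41.7 mm and 7.16 degrees, less where a joint would pass 70% of its speed; a pose out of reach is approached as far as the arm can. A call with a gripper value outside its range is refused whole. The fingers move at their own pace and stop on an object; FORCE is the grip in N (left out, the last holds). Time passes only in rows, so rows that repeat a pose let the fingers close. It gives the time, the measured TCP pose, the force, the opening and the grip force at its end, in the units of the state.
- ctrl.get_obs(): the state, without advancing time (a new reading comes with each control period).
- ctrl.read_camera(name): name is "side" or "top"; returns the picture (480x640x3 uint8, red, green, blue); there is no depth.
- ctrl.camera_params(name): a dict with "fovy" (degrees; the focal length in pixels is half the picture's height over the tangent of half this angle, whatever the lens; pixels are square), "cx", "cy" (the principal point, pixels), "world_from_camera" (4x4, takes a point from camera to world coordinates). Camera axes: x right, y up, looking along -z (the intrinsics and any distortion apply to the point x, -y, -z); pixel columns grow to the right and rows downward; lengths in m; the calibration is good to about 2 mm. A picture is of the moment at which its call begins. camera_params takes no time and is no camera call.
- ctrl.close_job(): hands the job in; it is judged then, once.
The state is a dict: "time": time; "qpos": joint angles; "qd": joint speeds; "tau": joint torques, N m; "eef_pos": TCP position; "ee_rot": TCP orientation; "ft_force": force on the tool from outside, world axes, zero at the start; "moment": the same for the moment, N m; "grip_width": opening from 0.0 (shut) to 1.0 (fully open); "finger_force": force on a finger pad.
Only numpy, scipy, OpenCV 4.12 (cv2) and the standard library are available. Lean on these libraries where they do the work, as an engineer would, in place of code of your own. Each camera call takes 0.05 s, during which the arm holds its last target. There are 200 camera calls.

## Task

The lamp base standing in the nest has just had its contact disc glued on and must set under the clamp. Swing the clamp arm over it, fully home against its stop pin, then turn the black knob clockwise to bring the pad down on the base, and stop at the first slip of the knob's drag clutch: it must slip, but by less than an eighth of a turn in all. Let go and leave the base clamped in its nest, without disturbing the things around the fixture.

Things in the scene. Friction and masses are not known exactly. Their poses are not given: they have to be found in the camera images.
- knob_grip (a point): Where to grip the knob: on its vertical axis, 113 mm above the bench, carried by the arm; axes as the arm's, z up. Black fluted knob, 36 mm across, 32 mm tall, top at 121 mm; it keeps its height. Clockwise from above screws the pad down. Below it, top at 88 mm, an aluminium collar, 45 mm across, turns with the screw; white line on the knob and dark line on the collar meet until the clutch slips.
- swing_arm (a joint): Angle of the clamp arm about its vertical pivot: 0 = home against the stop pin, knob and pad right over the nest; grows counter-clockwise from above as it opens (to 1.6 rad). Steel bar 20 mm wide, 80 mm from pivot to knob axis, from 64 to 82 mm above the bench. It turns with light friction (0.06 N m) and stays where it is left; clockwise closes it.
- pivot (a point): Point on the arm's vertical pivot axis, on the arm's top face, 82 mm above the bench, at the head of a steel post; 80 mm from the nest's axis. Fixed to the fixture, whose dark steel base plate (125 x 185 x 12 mm) is bolted to the bench. The 8 mm stop pin stands beside the post, top 76 mm above the bench.
- nest (a point): Centre of the mouth of the nest's round bore (21 mm wide, 10 mm deep), in a 38 mm square aluminium block, 30 mm above the bench. From the pivot, this direction is the arm's home direction. Axes: z up, y from the nest to the pivot.
- base: The lamp base in the nest: nickel shell 20 mm across with a black disc on top, 26 mm tall, loose, 18 g. Origin: centre of its underside, 20 mm above the bench; z up. More than 30 N from the pad would spoil it; the clutch keeps the pressure to about 24 N if the knob alone is turned, not the collar under it.
- pad: White pressure pad, 16 mm across, on a spindle under the arm's nose, on the knob's axis. It goes straight down, 20 mm per turn of the knob (3.2 mm per rad). Origin: centre of its lower face; 4 to 9 mm above the base's top at the start. The knob runs with a drag of 0.08 N m; pressing raises this to 0.155 N m, where the clutch slips. The screw stays put when let go.
- done_a: A finished lamp base standing on the bench by the fixture, 20 mm across, 26 mm tall. Origin: centre of its underside. To be left alone.
- done_b: A second finished lamp base, like the first, standing by the fixture. Origin: centre of its underside. To be left alone.
- flux_tin: Round aluminium tin, 52 mm across, 35 mm tall, beside the fixture. Origin: centre of its underside. To be left alone.
- cutters: Side cutters with blue handles lying flat on the bench, 150 mm long, 11 mm thick. Origin: near the middle of the handles, on the bench. To be left alone.
Things that resemble listed ones, but are neither listed nor needed, are in the scene too. Of the things like the part that bears knob_grip, leave any that is purple or yellow; of the rest the smaller one is meant.

How it is judged:
On the way, in this order (a step that is already met when the one before it is completed fails the run):
1. the clamp arm is home against its stop pin (value of joint swing_arm below 0.04 rad), for 0.2 s.
2. the pad presses the lamp base in its nest and the clutch has slipped: the knob's index line (knob_c1) stands off the collar's (collar_c1), both 14 mm from the axis, by over 4 degrees (contact force between pad and base above 15 N and horizontal distance between knob_c1 and collar_c1 above 0.001 m), for 0.1 s.
At the end, for the whole second after the job is handed in: The arm is home (within 0.04 rad), the pad presses on the lamp base with 15 to 30 N, the base stands in its nest (within 3 mm, upright), and the clutch has slipped between 4 and 45 degrees in all (all of step 2 and value of joint swing_arm below 0.04 rad and contact force between pad and base below 30 N and horizontal distance between knob_c1 and collar_c1 below 0.0107 m and horizontal distance between base and nest below 0.003 m and z of base in the frame of nest below -0.008 m and angle between base's own z axis and vertical below 0.1 rad); the robot touches nothing.
It fails at once if the clutch slips by more than an eighth of a turn in all (horizontal distance between knob_c1 and collar_c1 above 0.0107 m).
It fails at once if the lamp base is pressed with over 30 N (contact force between pad and base above 30 N).
It fails at once if a thing around the fixture is shifted by more than 20 mm (distance of any of done_a, done_b, flux_tin, cutters from where it was at the start of the episode above 0.02 m).
It also fails if it takes over 64 s, if anything falls off the work surface, if the arm or the gripper's body presses on something with over 40 N, if the wrist force passes 120 N, or if a joint passes its speed limit or range.

## Working session

There is one attempt and no reset: what is moved stays moved. The work goes in short steps, Python scripts to look and compute and a shell command to move; the robot and the scene stay as the last step left them, time stands still between calls to the robot, and variables do not carry over. Pictures are saved under pics/ and viewed, at most 10 in all, crops included, and the job is handed in when it is done.

```bash
ls; mkdir -p pics; python3 - <<'E'
from workcell import ctrl
import cv2
for n in("top","side"):
    cv2.imwrite(f"pics/{n}0.png",ctrl.read_camera(n)[:,:,::-1]); print(ctrl.camera_params(n))
print(ctrl.get_obs())
E
```

```text
pics
{'fovy': 49.441206242808214, 'cx': 327.62084612029275, 'cy': 239.7723931116948, 'world_from_camera': array([[-1.70413331e-03,  9.93573791e-01, -1.13173399e-01,
         3.86177238e-01],
       [-9.99863706e-01,  1.65522980e-04,  1.65088294e-02,
         1.09864182e-01],
       [ 1.64214730e-02,  1.13186108e-01,  9.93438091e-01,
         1.27588053e+00],
       [ 0.00000000e+00,  0.00000000e+00,  0.00000000e+00,
         1.00000000e+00]])}
{'fovy': 56.39270644672004, 'cx': 320.9928613069261, 'cy': 241.02849285835967, 'world_from_camera': array([[ 0.99568486,  0.04083133, -0.08333346,  0.41567779],
       [-0.09214481,  0.54145363, -0.83566578, -0.64478249],
       [ 0.01099986,  0.83973851,  0.54287958,  0.56267369],
       [ 0.        ,  0.        ,  0.        ,  1.        ]])}
{'time': 0.1, 'qpos': array([-1.22646804e+00,  4.94147253e-01,  1.34604537e+00, -2.56173116e-05,
        1.30249124e+00, -9.55082330e-02]), 'qd': array([-0.00070323, -0.00028857, -0.00027849,  0.00027088,  0.00023898,
        0.00148821]), 'tau': array([-7.96860331e-04, -8.80243635e+01, -3.82543373e+01,  7.08409469e-02,
        4.83012549e-02, -1.07113315e-04]), 'eef_pos': array([ 0.26599859, -0.56520708,  0.21338966]), 'ee_rot': array([-3.14050407e+00, -7.94798289e-05,  4.39843278e-01]), 'ft_force': array([-0.14471482,  0.6992334 , -0.47183603]), 'moment': array([0.00184031, 0.01098906, 0.00938454]), 'finger_force': 0.0, 'grip_width': 1.0019802085671343}
```

View pics/top0.png

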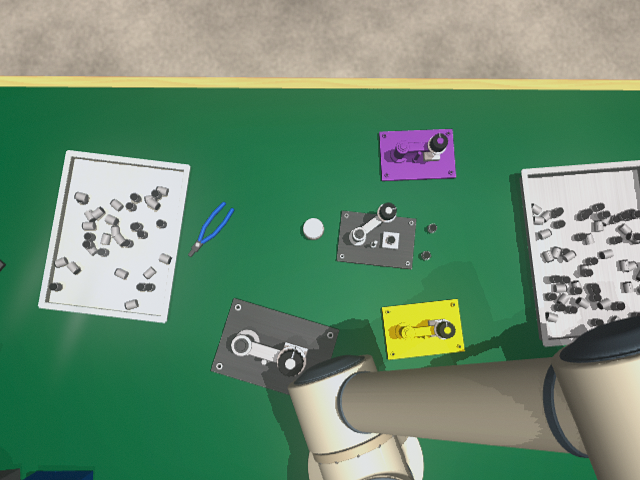

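View pics/side0.png

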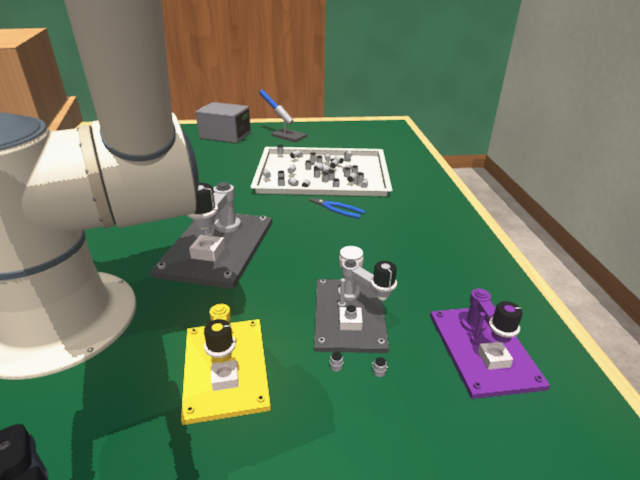

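The top view shows the target fixture, the smaller dark one, with its pivot near (357,237), knob (388,211) and nest (391,240). The finished bases are at (431,229) and (425,256), the tin at (313,229) and the cutters near (212,230). The side view agrees: knob (385,275), pivot (350,265), nest (350,318).

```bash
cat > h.py <<'E'
import numpy as np, cv2
from workcell import ctrl
def ray(n,uv):
    p=ctrl.camera_params(n); T=p["world_from_camera"]; f=240/np.tan(np.radians(p["fovy"])/2)
    d=T[:3,:3]@np.array([(uv[0]-p["cx"])/f,-(uv[1]-p["cy"])/f,-1]); return T[:3,3],d
def onz(n,uv,z):
    o,d=ray(n,uv); return (o+d*(z-o[2])/d[2])[:3]
def proj(n,P):
    p=ctrl.camera_params(n); T=p["world_from_camera"]; f=240/np.tan(np.radians(p["fovy"])/2)
    c=T[:3,:3].T@(np.array(P)-T[:3,3]); return np.array([p["cx"]-f*c[0]/c[2],p["cy"]+f*c[1]/c[2]])
def tri(a,b):
    (o1,d1),(o2,d2)=ray("top",a),ray("side",b)
    s=np.linalg.lstsq(np.c_[d1,-d2],o2-o1,rcond=None)[0]
    q1,q2=o1+d1*s[0],o2+d2*s[1]; return (q1+q2)/2,np.linalg.norm(q1-q2)
E
python3 - <<'E'
from h import *
a=cv2.imread("pics/top0.png")[190:280,330:450]; b=cv2.imread("pics/side0.png")[240:360,305:405]
cv2.imwrite("pics/c0.png",np.hstack([cv2.resize(a,(400,300),interpolation=2),cv2.resize(b,(250,300),interpolation=2)]) if 0 else np.vstack([cv2.resize(a,(400,300),interpolation=2),]) )
A=cv2.resize(a,None,fx=4,fy=4,interpolation=2)   # 480x360
B=cv2.resize(b,None,fx=3,fy=3,interpolation=2)   # 300x360
cv2.imwrite("pics/c0.png",np.hstack([A,B]))
E
```

```text
(no output)
```

View pics/c0.png

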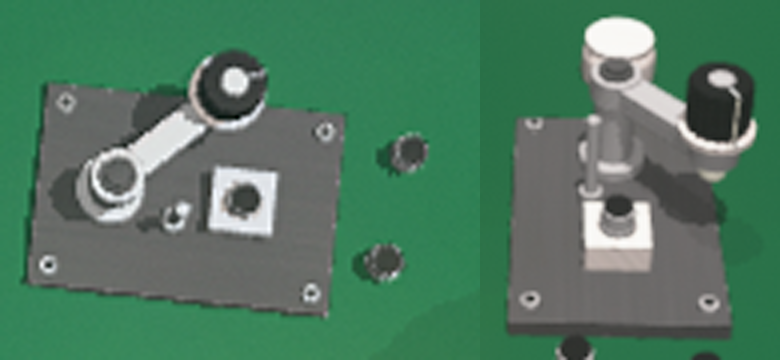

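The crop shows, in full-picture top pixels, the pivot cap at (359.8,233), knob top (389,210), nest block (390.6,240.5) and stop pin near (375,243). In the side view the knob top is at (385.7,265.3).

```bash
python3 - <<'E'
from h import *
P={'pivot':((359.75,233),(350.7,263.3),.082),'knob':((389,210),(385.7,265.3),.121),'base':((390.75,239.5),(351.3,308.7),.046)}
R={}
for k,(a,b,z) in P.items():
    t=onz("top",a,z);s=onz("side",b,z);R[k]=t; print(k,t.round(4),s.round(4),[x.round(4) if hasattr(x,'round') else x for x in tri(a,b)])
n=onz("top",(390.6,240.5),.03);print('nest',n)
for nm,uv,z in [('doneA',(432.2,228.2),.026),('doneB',(426,255),.026),('tin',(313,229),.035)]: print(nm,onz("top",uv,z).round(4))
p=R['pivot'];k=R['knob']
print(np.linalg.norm((k-p)[:2]),np.linalg.norm((n-p)[:2]),np.degrees([np.arctan2(*(v-p)[[1,0]]) for v in(k,n,R['base'])]))
E
```

```text
pivot [0.538  0.0157 0.082 ] [0.537  0.0159 0.082 ] [array([0.5375, 0.0158, 0.0821]), np.float64(0.001)]
knob [ 0.5852 -0.0475  0.121 ] [ 0.5851 -0.0479  0.121 ] [array([ 0.5852, -0.0475,  0.1207]), np.float64(0.0)]
base [ 0.527  -0.0608  0.046 ] [ 0.5273 -0.0675  0.046 ] [array([ 0.528 , -0.0616,  0.0407]), np.float64(0.0009)]
nest [ 0.52636942 -0.06264656  0.03      ]
doneA [ 0.5569 -0.1649  0.026 ]
doneB [ 0.4916 -0.1483  0.026 ]
tin [0.5536 0.1243 0.035 ]
0.07891456026560437 0.07923172083472708 [-53.25904019 -98.40481032 -98.16636573]
```

```bash
python3 -m inch '[[319,518,0,0,0,102,-1],[319,518,0,0,0,102,-1],[319,518,0,0,0,102,-1],[319,518,0,0,0,102,-1],[319,518,0,0,0,102,-1],[319,518,0,0,0,102,-1],[319,518,0,0,0,102,-1],[319,518,0,0,0,102,-1],[319,518,0,0,0,102,-1],[319,518,0,0,0,102,-1],[319,518,0,0,0,102,-1],[319,518,0,0,0,102,-1],[319,518,0,0,0,102,-1],[319,518,0,0,0,102,-1],[319,518,0,0,0,102,-1],[319,518,0,0,0,102,-1],[319,518,0,0,0,102,-1],[319,518,0,0,0,102,-1],[319,518,0,0,0,102,-1],[319,518,0,0,0,102,-1]]'
```

```text
time: 1.77
eef_pos: [0.5846, -0.0486, 0.2139]
ee_rot: [-3.141, -0.0, 2.218]
ft_force: [-0.4, -0.2, 0.3]
grip_width: 1.0
finger_force: 0.0
```

```bash
python3 -m inch '[[0,1,-40,0,0,0,-1],[0,1,-80,0,0,0,-1],[0,1,-100,0,0,0,-1],[0,1,-112,0,0,0,-1],[0,1,-119,0,0,0,-1],[0,1,-119,0,0,0,-1],[0,1,-119,0,0,0,0],[0,1,-119,0,0,0,1],[0,1,-119,0,0,0,1],[0,1,-119,0,0,0,1],[0,1,-119,0,0,0,1],[0,1,-119,0,0,0,1],[0,1,-119,0,0,0,1],[0,1,-119,0,0,0,1],[0,1,-119,0,0,0,1],[0,1,-119,0,0,0,1],[0,1,-119,0,0,0,1],[0,1,-119,0,0,0,1]]' 5
```

```text
time: 3.27
eef_pos: [0.5851, -0.0465, 0.0949]
ee_rot: [-3.142, -0.0, 2.22]
ft_force: [-1.0, -0.2, 0.4]
grip_width: 0.389
finger_force: 5.0
```

```bash
python3 - <<'E'
from h import *
o=ctrl.get_obs();print(o['eef_pos'],o['ee_rot'],o['grip_width']*91,o['ft_force'],o['moment'],o['finger_force'])
a=ctrl.read_camera("top")[170:290,310:470,::-1];b=ctrl.read_camera("side")[190:350,300:440,::-1]
cv2.imwrite("pics/g1.png",np.hstack([cv2.resize(a,(480,360),interpolation=2),cv2.resize(b,(315,360),interpolation=2)]))
p=np.array([.538,.0157]);k=o['eef_pos'][:2]-p
for d in (15,30,40,45,46,48):
    t=np.radians(-d);R=np.array([[np.cos(t),-np.sin(t)],[np.sin(t),np.cos(t)]]);print(d,((R@k-k)*1000).round(1))
print(np.degrees(np.arctan2(k[1],k[0])),np.linalg.norm(k))
E
```

```text
[ 0.5851107  -0.04650847  0.09492199] [-3.14158727e+00 -5.38724581e-06  2.22006308e+00] 35.41458283673594 [-1.03635897 -0.20498332  0.37883143] [ 0.08798603 -0.06297575 -0.03045824] 5.000021606683731
15 [-17.7 -10.1]
30 [-37.4 -15.2]
40 [-51.  -15.7]
45 [-57.8 -15.1]
46 [-59.1 -14.9]
48 [-61.8 -14.4]
-52.86322397250615 0.0780340414073888
```

View pics/g1.png

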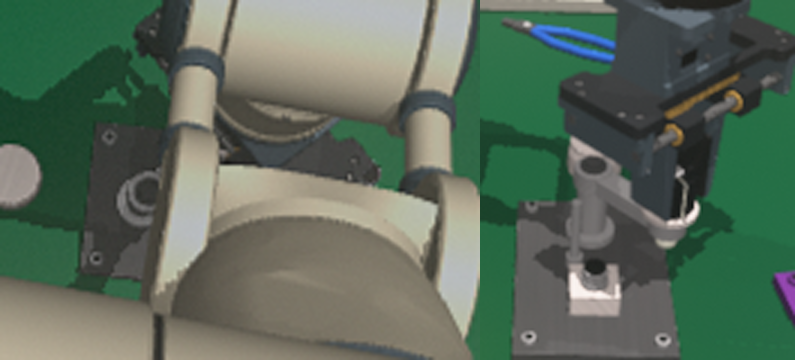

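Gripped at 35.4 mm opening, about the 36 mm of the knob. The side crop shows the fingers around the knob and clear of the collar. I'll now swing along the arc.

```bash
python3 -m inch '[[-5.6,-3.9,0,0,0,-5,1],[-11.5,-7.2,0,0,0,-10,1],[-17.7,-10.1,0,0,0,-15,1],[-24.1,-12.4,0,0,0,-20,1],[-30.7,-14.1,0,0,0,-25,1],[-37.4,-15.2,0,0,0,-30,1],[-44.2,-15.8,0,0,0,-35,1],[-51,-15.7,0,0,0,-40,1],[-55.1,-15.4,0,0,0,-43,1],[-55.1,-15.4,0,0,0,-43,1],[-55.1,-15.4,0,0,0,-43,1]]' 8
```

```text
time: 4.28
eef_pos: [0.5298, -0.0628, 0.095]
ee_rot: [3.142, 0.001, 1.469]
ft_force: [-2.1, -9.0, -2.2]
grip_width: 0.393
finger_force: 8.0
```

```bash
python3 -m inch '[[-1.3,0.2,0,0,0,-1,1],[-1.3,0.2,0,0,0,-1,1],[-1.3,0.2,0,0,0,-1,1]]'; python3 -m inch '[[-1.3,0.2,0,0,0,-1,1],[-1.3,0.2,0,0,0,-1,1],[-1.3,0.2,0,0,0,-1,1]]'
```

```text
time: 4.53
eef_pos: [0.5287, -0.0627, 0.095]
ee_rot: [3.141, 0.001, 1.452]
ft_force: [-1.0, -9.6, -0.6]
grip_width: 0.39
finger_force: 8.0
time: 4.78
eef_pos: [0.5275, -0.0625, 0.095]
ee_rot: [3.141, 0.001, 1.435]
ft_force: [-2.1, -9.8, -0.1]
grip_width: 0.392
finger_force: 8.0
```

```bash
python3 -m inch '[[-1,-2,0,0,0,-1,1],[-1,-2,0,0,0,-1,1],[-1.3,-2,0,0,0,-1,1]]'; python3 -m inch '[[-1.3,0.2,0,0,0,-1,1],[-1.3,0.2,0,0,0,-1,1],[-1.3,0.2,0,0,0,-1,1]]';python3 -m inch '[[-1.3,0.2,0,0,0,-1,1],[-1.3,0.2,0,0,0,-1,1],[-1.3,0.2,0,0,0,-1,1]]'
```

```text
time: 5.03
eef_pos: [0.5268, -0.0634, 0.095]
ee_rot: [3.14, -0.001, 1.416]
ft_force: [5.5, 3.4, -2.5]
grip_width: 0.397
finger_force: 8.0
time: 5.28
eef_pos: [0.5266, -0.0633, 0.0952]
ee_rot: [3.138, -0.001, 1.399]
ft_force: [9.4, 2.9, -5.8]
grip_width: 0.394
finger_force: 8.0
time: 5.53
eef_pos: [0.5263, -0.0634, 0.0954]
ee_rot: [3.136, -0.001, 1.381]
ft_force: [13.2, 2.4, -7.7]
grip_width: 0.392
finger_force: 8.0
```

At the stop: the reaction in +x grows while the TCP holds. Open, recentre, and turn the open tool back for travel.

```bash
python3 -m inch '[[0,0,0,0,0,0,-1],[0,0,0,0,0,0,-1],[0,0,0,0,0,0,-1],[0,0,0,0,0,0,-1],[0,0,0,0,0,0,-1],[0,0,0,0,0,0,-1],[2,0,0,0,0,0,-1],[2,0,0,0,0,0,-1]]'; python3 - <<'E'
from h import *
o=ctrl.get_obs();print(o['eef_pos'],o['ee_rot'],o['qpos'][5],o['ft_force'],o['moment'],o['grip_width'])
b=ctrl.read_camera("side")[190:350,280:440,::-1];cv2.imwrite("pics/g2.png",cv2.resize(b,(600,600),interpolation=2))
E
```

```text
time: 6.2
eef_pos: [0.5259, -0.0632, 0.095]
ee_rot: [3.141, 0.0, 1.382]
ft_force: [-0.3, -0.3, -0.2]
grip_width: 0.945
finger_force: 0.0
[ 0.52585039 -0.06319043  0.09496827] [3.14129317e+00 3.07812417e-06 1.38218701e+00] -0.04376926139467112 [-0.33718051 -0.31657457 -0.1835782 ] [ 0.00925651 -0.07501796  0.05225186] 0.94548509848478
```

View pics/g2.png

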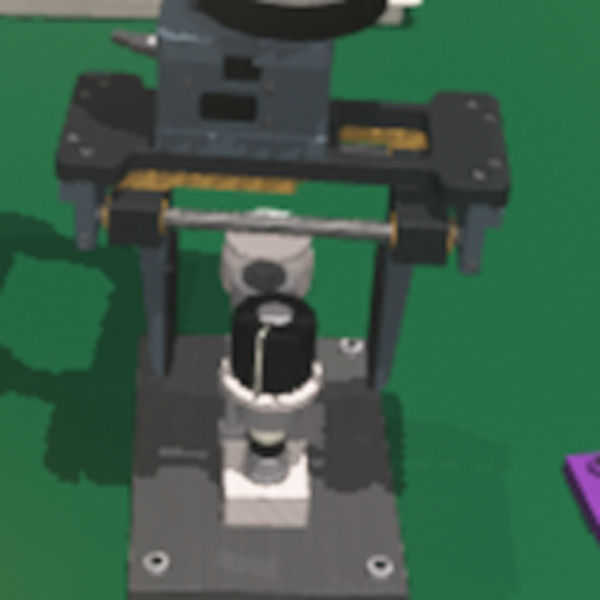

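The picture shows the arm home with the pad over the base. The knob top is at side pixel (353.1,273.5).

```bash
python3 -c "
from h import *
print(onz('side',(353.07,273.5),.121))"; python3 -m inch '[[1,-0.8,0,0,0,100,-1],[1,-0.8,0,0,0,100,-1],[1,-0.8,0,0,0,100,-1],[1,-0.8,0,0,0,100,-1],[1,-0.8,0,0,0,100,-1],[1,-0.8,0,0,0,100,-1],[1,-0.8,0,0,0,100,-1],[1,-0.8,0,0,0,100,-1],[1,-0.8,0,0,0,100,-1],[1,-0.8,0,0,0,100,-1],[1,-0.8,0,0,0,100,-1],[1,-0.8,0,0,0,100,-1],[1,-0.8,0,0,0,100,-1],[1,-0.8,0,0,0,100,-1],[1,-0.8,0,0,0,100,-1],[1,-0.8,0,0,0,100,-1]]'
```

```text
[ 0.52680391 -0.06629511  0.121     ]
time: 7.58
eef_pos: [0.5265, -0.0639, 0.0949]
ee_rot: [3.142, -0.0, 3.124]
ft_force: [-0.3, 0.4, -0.4]
grip_width: 0.997
finger_force: 0.0
```

```bash
python3 -m inch '[[0,0,0,0,0,0,1],[0,0,0,0,0,0,1],[0,0,0,0,0,0,1],[0,0,0,0,0,0,1],[0,0,0,0,0,0,1],[0,0,0,0,0,0,1],[0,0,0,0,0,0,1],[0,0,0,0,0,0,1],[0,0,0,0,0,0,1],[0,0,0,0,0,0,1],[0,0,0,0,0,0,1],[0,0,0,0,0,0,1]]' 10; python3 -c "
from h import *
o=ctrl.get_obs();print(o['qpos'][5],o['moment'])"
```

```text
time: 8.58
eef_pos: [0.5266, -0.0633, 0.095]
ee_rot: [3.141, 0.0, 3.127]
ft_force: [0.2, 6.6, 2.6]
grip_width: 0.394
finger_force: 10.0
-1.790130490842173 [ 1.29899376 -0.23317796 -0.0166995 ]
```

```bash
cat > m.py <<'E'
from workcell import ctrl
o=ctrl.get_obs();print("M",o['moment'].round(3),"q6",o['qpos'][5].round(3),"yaw",o['ee_rot'][2].round(4))
E
python3 -m inch '[[0,0.6,0,0,0,0,1],[0,0.6,0,0,0,0,1],[0,0.6,0,0,0,0,1]]' 20; python3 m.py
python3 -m inch '[[0,0,0,0,0,-3,1],[0,0,0,0,0,-6,1],[0,0,0,0,0,-9,1],[0,0,0,0,0,-12,1],[0,0,0,0,0,-15,1]]'; python3 m.py
python3 -m inch '[[0,0,0,0,0,-3,1],[0,0,0,0,0,-6,1],[0,0,0,0,0,-9,1],[0,0,0,0,0,-12,1],[0,0,0,0,0,-15,1]]'; python3 m.py
```

```text
time: 8.83
eef_pos: [0.5266, -0.0632, 0.095]
ee_rot: [3.141, 0.0, 3.128]
ft_force: [1.0, 3.4, 3.2]
grip_width: 0.389
finger_force: 20.0
M [ 0.562 -0.153  0.012] q6 -1.789 yaw 3.1276
time: 9.25
eef_pos: [0.5265, -0.0631, 0.095]
ee_rot: [3.141, 0.0, 2.863]
ft_force: [-0.1, 5.1, 3.4]
grip_width: 0.389
finger_force: 20.0
M [ 0.908 -0.144  0.07 ] q6 -1.525 yaw 2.8632
time: 9.67
eef_pos: [0.5265, -0.0629, 0.095]
ee_rot: [3.141, -0.0, 2.601]
ft_force: [-0.4, 6.5, 3.9]
grip_width: 0.391
finger_force: 20.0
M [ 1.161 -0.222  0.097] q6 -1.263 yaw 2.6013
```

```bash

python3 -m inch '[[0,0.5,0,0,0,-3,1],[0,0.5,0,0,0,-6,1],[0,0.5,0,0,0,-9,1],[0,0.5,0,0,0,-12,1],[0,0.5,0,0,0,-15,1]]'; python3 m.py
python3 -m inch '[[0,0,0,0,0,-3,1],[0,0,0,0,0,-6,1],[0,0,0,0,0,-9,1],[0,0,0,0,0,-12,1]]'; python3 m.py
python3 -m inch '[[0,0,0,0,0,-2,1],[0,0,0,0,0,-4,1],[0,0,0,0,0,-6,1],[0,0,0,0,0,-8,1]]'; python3 m.py
python3 -m inch '[[0,0,0,0,0,-2,1],[0,0,0,0,0,-4,1],[0,0,0,0,0,-6,1],[0,0,0,0,0,-8,1]]'; python3 m.py
```

```text
time: 10.08
eef_pos: [0.5266, -0.0628, 0.095]
ee_rot: [3.141, 0.0, 2.34]
ft_force: [0.5, 3.3, 3.7]
grip_width: 0.39
finger_force: 20.0
M [ 0.519 -0.126  0.035] q6 -1.0 yaw 2.3396
time: 10.42
eef_pos: [0.5266, -0.0627, 0.095]
ee_rot: [3.141, -0.0, 2.13]
ft_force: [0.8, 5.2, 3.0]
grip_width: 0.386
finger_force: 20.0
M [ 0.697 -0.17   0.037] q6 -0.791 yaw 2.1302
time: 10.75
eef_pos: [0.5267, -0.0627, 0.095]
ee_rot: [3.141, -0.0, 1.991]
ft_force: [1.4, 4.9, 2.5]
grip_width: 0.391
finger_force: 20.0
M [ 0.736 -0.229  0.072] q6 -0.652 yaw 1.9913
time: 11.08
eef_pos: [0.5267, -0.0626, 0.095]
ee_rot: [3.141, -0.0, 1.852]
ft_force: [2.0, 4.7, 1.2]
grip_width: 0.392
finger_force: 20.0
M [ 0.824 -0.239  0.085] q6 -0.512 yaw 1.8517
```

```bash
python3 - <<'E'
from h import *
b=ctrl.read_camera("side")[250:340,305:405,::-1];cv2.imwrite("pics/g3.png",cv2.resize(b,(600,540),interpolation=2))
E
```

```text
(no output)
```

View pics/g3.png

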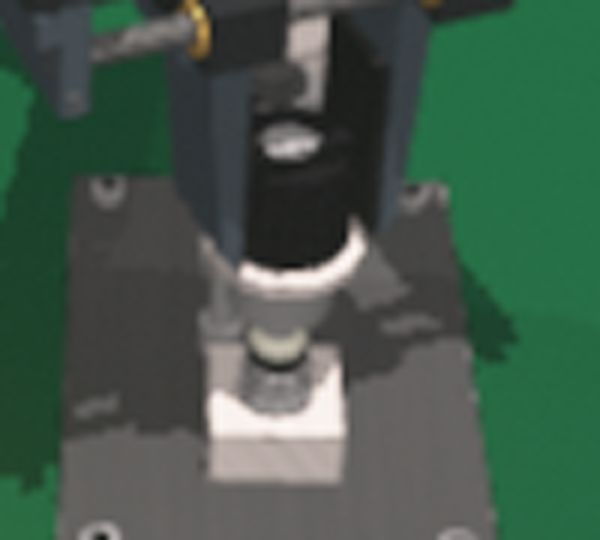

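The pad (crop 280,345) is now almost on the base, so I'll go in small steps and watch Mz.

```bash
for i in 1; do
python3 -m inch '[[0,0.3,0,0,0,-1,1],[0,0.3,0,0,0,-2,1],[0,0.3,0,0,0,-3,1]]' |grep force; python3 m.py
python3 -m inch '[[0,0,0,0,0,-1,1],[0,0,0,0,0,-2,1],[0,0,0,0,0,-3,1]]'|grep force; python3 m.py
python3 -m inch '[[0,0,0,0,0,-1,1],[0,0,0,0,0,-2,1],[0,0,0,0,0,-3,1]]'|grep force; python3 m.py
python3 -m inch '[[0,0,0,0,0,-1,1],[0,0,0,0,0,-2,1],[0,0,0,0,0,-3,1]]'|grep force; python3 m.py
done
```

```text
ft_force: [1.3, 2.4, 3.2]
finger_force: 20.0
M [ 0.616 -0.347  0.112] q6 -0.46 yaw 1.8001
ft_force: [2.5, 3.6, 2.6]
finger_force: 20.0
M [ 0.632 -0.522  0.046] q6 -0.407 yaw 1.7471
ft_force: [2.4, 4.2, 3.2]
finger_force: 20.0
M [ 0.717 -0.684  0.082] q6 -0.355 yaw 1.6947
ft_force: [3.8, 5.5, 3.7]
finger_force: 20.0
M [ 0.668 -0.706  0.125] q6 -0.302 yaw 1.6423
```

```bash
sed -i "s/print(\"M\"/print('t6',o['tau'][5].round(3),\"M\"/" m.py
python3 -m inch '[[0.3,0.3,0,0,0,-1,1],[0.3,0.3,0,0,0,-2,1],[0.3,0.3,0,0,0,-3,1]]' |grep ft_force; python3 m.py
python3 -m inch '[[0,0,0,0,0,-1,1],[0,0,0,0,0,-2,1],[0,0,0,0,0,-3,1]]'|grep ft_force; python3 m.py
python3 -m inch '[[0,0,0,0,0,-1,1],[0,0,0,0,0,-2,1],[0,0,0,0,0,-3,1]]'|grep ft_force; python3 m.py
python3 - <<'E'
from h import *
b=ctrl.read_camera("side")[250:340,305:405,::-1];cv2.imwrite("pics/g4.png",cv2.resize(b,(600,540),interpolation=2))
E
```

```text
ft_force: [3.3, -0.6, 4.9]
t6 -0.605 M [ 0.019 -0.34   0.128] q6 -0.249 yaw 1.59
ft_force: [2.7, -0.5, 4.6]
t6 -0.612 M [-0.046 -0.355  0.091] q6 -0.197 yaw 1.5376
ft_force: [2.0, -1.1, 5.6]
t6 -0.612 M [-0.059 -0.359  0.038] q6 -0.145 yaw 1.4852
```

View pics/g4.png

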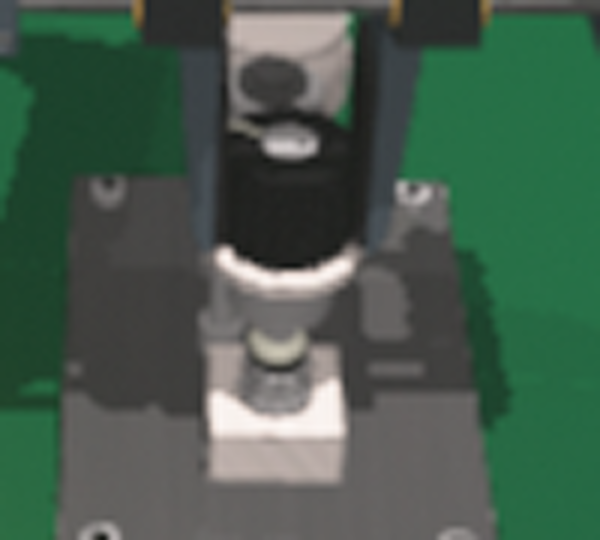

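```bash

for i in 1; do
python3 -m inch '[[0,0,0,0,0,-1,1],[0,0,0,0,0,-2,1],[0,0,0,0,0,-3,1]]' |grep ft_force; python3 m.py
python3 -m inch '[[0,0,0,0,0,-1,1],[0,0,0,0,0,-2,1],[0,0,0,0,0,-3,1]]'|grep ft_force; python3 m.py
python3 -m inch '[[0,0,0,0,0,-1,1],[0,0,0,0,0,-2,1],[0,0,0,0,0,-3,1]]'|grep ft_force; python3 m.py
done
python3 - <<'E'
from h import *
ims=[cv2.imread("pics/g3.png"),cv2.imread("pics/g4.png")]
c=ctrl.read_camera("side")[250:340,305:405,::-1];cv2.imwrite("pics/g5.png",cv2.resize(c,(600,540),interpolation=2))
ims.append(cv2.imread("pics/g5.png"))
for i in ims: print(i[318:400:6,276].mean(1).round().astype(int))  # column through pad/base
E
```

```text
ft_force: [2.7, -1.1, 5.8]
t6 -0.631 M [-0.101 -0.439  0.104] q6 -0.092 yaw 1.4328
ft_force: [3.7, -0.6, 4.9]
t6 -0.614 M [-0.092 -0.459  0.068] q6 -0.04 yaw 1.3804
ft_force: [3.0, -0.5, 5.7]
t6 -0.604 M [-0.161 -0.437  0.115] q6 0.013 yaw 1.3281
[111 112 110 127 167 189 171 118  43  77 143 132 117 125]
[111 112 111 112 144 185 190 153  68  80 142 132 117 125]
[110 112 112 109 136 181 191 159  88  79 119 125 125 129]
```

```bash

python3 -m inch '[[0,0,0,0,0,-1,1],[0,0,0,0,0,-2,1],[0,0,0,0,0,-3,1]]' |grep ft_force; python3 m.py
python3 -m inch '[[0,0,0,0,0,-1,1],[0,0,0,0,0,-2,1],[0,0,0,0,0,-3,1]]'|grep ft_force; python3 m.py
python3 -m inch '[[0,0,0,0,0,-1,1],[0,0,0,0,0,-2,1],[0,0,0,0,0,-3,1]]'|grep ft_force; python3 m.py
python3 -m inch '[[0,0,0,0,0,-1,1],[0,0,0,0,0,-2,1],[0,0,0,0,0,-3,1]]'|grep ft_force; python3 m.py
```

```text
ft_force: [3.2, 0.1, 6.2]
t6 -0.598 M [-0.115 -0.466  0.067] q6 0.065 yaw 1.2757
ft_force: [3.3, -1.1, 6.0]
t6 -0.567 M [-0.079 -0.393  0.108] q6 0.117 yaw 1.2234
ft_force: [2.6, -0.3, 6.8]
t6 -0.549 M [-0.045 -0.45   0.169] q6 0.17 yaw 1.1711
ft_force: [2.5, -0.1, 7.7]
t6 -0.535 M [-0.044 -0.419  0.133] q6 0.222 yaw 1.1188
```

Mz and the joint-6 torque began rising at about 109°. Next are 2° steps, looking for the plateau.

```bash

python3 -m inch '[[0,0,0,0,0,-1,1],[0,0,0,0,0,-2,1]]' |grep ft_force; python3 m.py
python3 -m inch '[[0,0,0,0,0,-1,1],[0,0,0,0,0,-2,1]]' |grep ft_force; python3 m.py
python3 -m inch '[[0,0,0,0,0,-1,1],[0,0,0,0,0,-2,1]]' |grep ft_force; python3 m.py
```

```text
ft_force: [2.9, 0.3, 6.7]
t6 -0.536 M [-0.043 -0.505  0.137] q6 0.257 yaw 1.0838
ft_force: [2.9, -1.1, 7.6]
t6 -0.536 M [-0.065 -0.472  0.094] q6 0.292 yaw 1.049
ft_force: [3.2, -1.2, 6.2]
t6 -0.536 M [-0.063 -0.496  0.151] q6 0.327 yaw 1.0141
```

The plateau at -0.536 (0.075 above the running drag) means the clutch has been slipping since about 115°, so about 6° so far. I'll add 8°, then release and lift.

```bash

python3 -m inch '[[0,0,0,0,0,-1.5,1],[0,0,0,0,0,-3,1],[0,0,0,0,0,-5,1],[0,0,0,0,0,-6.5,1],[0,0,0,0,0,-8,1],[0,0,0,0,0,-8,1]]' |grep ft_force; python3 m.py
python3 -m inch '[[0,0,0,0,0,0,-1],[0,0,0,0,0,0,-1],[0,0,0,0,0,0,-1],[0,0,0,0,0,0,-1],[0,0,0,0,0,0,-1],[0,0,0,0,0,0,-1],[0,0,0,0,0,0,-1],[0,0,0,0,0,0,-1],[0,0,20,0,0,0,-1],[0,0,50,0,0,0,-1],[0,0,90,0,0,0,-1],[0,0,120,0,0,0,-1],[-20,0,120,0,0,0,-1],[-60,0,120,0,0,0,-1],[-90,0,120,0,0,0,-1],[-90,0,120,0,0,0,-1]]'
python3 - <<'E'
from h import *
b=ctrl.read_camera("side")[245:335,310:395,::-1];a=ctrl.read_camera("top")[205:275,340:440,::-1]
cv2.imwrite("pics/g6.png",np.hstack([cv2.resize(b,(425,450),interpolation=2),cv2.resize(a,(370,450),interpolation=2)]))
E
```

```text
ft_force: [3.9, -0.5, 6.7]
t6 0.977 M [-0.118 -0.56   0.013] q6 0.467 yaw 0.8733
time: 17.07
eef_pos: [0.4312, -0.0614, 0.2147]
ee_rot: [-3.138, 0.002, 0.876]
ft_force: [1.6, -0.5, 0.3]
grip_width: 1.0
finger_force: 0.0
```

View pics/g6.png

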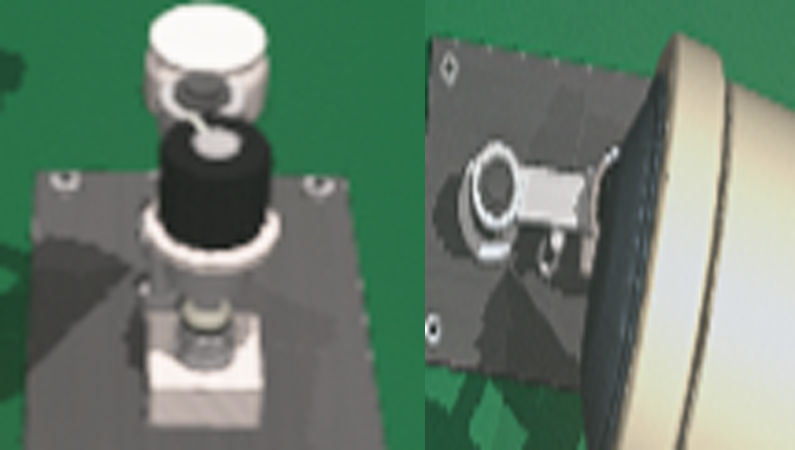

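The side view shows the pad on the base and the knob line at back left (195,120). The arm hides the knob from above, so I'll move aside and check the two lines.

```bash
python3 -m inch '[[-40,-120,0,0,0,0,-1],[-80,-240,0,0,0,0,-1],[-130,-400,0,0,0,0,-1],[-130,-400,0,0,0,0,-1],[-130,-400,0,0,0,0,-1],[-130,-400,0,0,0,0,-1],[-130,-400,0,0,0,0,-1],[-130,-400,0,0,0,0,-1],[-130,-400,0,0,0,0,-1],[-130,-400,0,0,0,0,-1],[-130,-400,0,0,0,0,-1],[-130,-400,0,0,0,0,-1]]'
python3 - <<'E'
from h import *
a=ctrl.read_camera("top")[::,:,::-1]
cv2.imwrite("pics/g7.png",np.hstack([cv2.resize(a[215:265,345:405],(480,400),interpolation=2),cv2.resize(a[222:257,377:405],(320,400),interpolation=2)]))
E
```

```text
time: 18.17
eef_pos: [0.3064, -0.4651, 0.2143]
ee_rot: [3.141, 0.0, 0.873]
ft_force: [0.1, 0.5, -0.1]
grip_width: 1.002
finger_force: 0.0
```

View pics/g7.png

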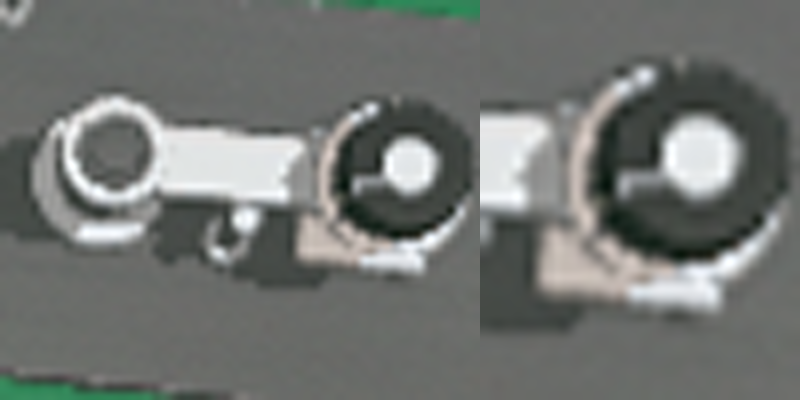

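```bash
python3 - <<'E'
from h import *
c=onz('top',(396.25,235.6),.121)
for uv,z in(((389.7,238.0),.121),((387.9,244.5),.088)):
    p=onz('top',uv,z)
    for cc in (c,np.array([.5267,-.0632,0])):
        d=(p-cc)[:2]; print(p.round(4),cc.round(4),np.linalg.norm(d).round(4),np.degrees(np.arctan2(d[1],d[0])).round(1))
E
```

```text
[ 0.5218 -0.0481  0.121 ] [ 0.5272 -0.0629  0.121 ] 0.0157 110.1
[ 0.5218 -0.0481  0.121 ] [ 0.5267 -0.0632  0.    ] 0.0159 108.2
[ 0.5106 -0.0483  0.088 ] [ 0.5272 -0.0629  0.121 ] 0.0221 138.6
[ 0.5106 -0.0483  0.088 ] [ 0.5267 -0.0632  0.    ] 0.022 137.1
```

The lines measure about 28° apart, and the collar mark sits at 22 mm radius as it should. That is inside the 4–45° window, so I'm handing in.

```bash
python3 -c "
from workcell import ctrl
print(ctrl.close_job())"
```

```text
the job is handed in; nothing more can be done
None
```

Job handed in; no verdict came back. By my measurements the clamp arm is home against its stop pin, the pad is down on the base, the clutch has slipped about 28° (allowed 4–45°), and the robot has let go and stands clear. The pad's pressure was inferred from the torque plateau, not measured directly.

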